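# Lock the capsule tray with its slotted disc and bar

## Robot

A 6-joint arm with a two-finger parallel gripper is mounted at the origin on the work surface. World frame = base frame: x ahead of the robot, y to its left, z up, the work surface at z = 0. Lengths are in mm, angles in rad, forces in N, time in s.
With the tool pointing down it reaches from about 275 to 750 mm from the base axis. Payload 10.2 kg.
Tool frame: the origin (TCP) lies between the finger pads; the fingertips stand 17 mm ahead of it and the grasp point (between the pads) lies 2 mm behind it (tips_ahead is the distance from the TCP to the fingertips, in mm); z points along the fingers, y is the line along which they close (so a half turn about z gives the same grasp; the last joint's range is limited). The gripper opens to 85 mm and grips with 20 to 120 N. Pads are 22 mm wide; open, the fingers measure 114 mm over their backs; the gripper's body (76 mm by 85 mm) begins 54 mm behind the grasp point. The pads swing forward as they close: fully open they stand 13 mm farther back than shut.
Start: joints at [-0.223, 0.313, 1.498, -0, 1.331, -0.223], TCP at [525.006, -0.014, 248.294] pointing down, gripper open.
Joint ranges: [-2.94, 2.94], [-0.97, 2.17], [0.19, 2.56], [-1.23, 4.37], [0.02, 3.11], [-2.88, 2.88]. Speed limits (rad/s): [2.39, 2.39, 3.01, 3.14, 3.14, 3.14].

## Interface

Orientations are given as a unit quaternion [w, x, y, z].
In Python, from rig import sense, capture, finish_job, boxes_of, tips_ahead gives the robot as it stands.
- The arm moves only by the tool drive_tool, never from a script. Its argument "commands" is text: rows parted by semicolons, each of 7 numbers parted by spaces: the shift along the world's x, y, z in units of 0.1 m (1.0 is 0.1 m), then the turn, a rotation vector about the world's x, y, z in units of pi/4 rad (1.0 is pi/4 rad), then the opening in per cent of the stroke, from 0 (shut) to 100 (fully open). A call has 1 to 20 rows; each row shifts and turns the commanded pose from where the row before left it; what a row does not reach is not made up. A row lasts 1/12 s, in which the tool goes at most 41.7 mm and 7.16 degrees, less where a joint would pass 70% of its speed; a pose out of reach is approached as far as the arm can. A call with a number of a shift or a turn outside -1 to 1 is refused whole. A call with a gripper value outside its range is refused whole. The fingers move at their own pace and stop on an object; "force" is the grip in N (left out, the last holds). Time passes only in rows, so rows that do not move let the fingers close. It gives the time, the measured TCP pose, the force, the opening and the grip force at its end, in the units of the state.
- sense(): the state, without advancing time (a new reading comes with each control period).
- capture(name): name is "scene" or "side" or "wrist"; returns a dict with "pixels" (420x560x3 uint8, blue, green, red), "fov_y" (degrees; the focal length in pixels is half the picture's height over the tangent of half this angle, whatever the lens; pixels are square), "cx", "cy" (the principal point, pixels), "k1" (the pictures are not rectified: a ray, as slopes to the right and down, at radius r is drawn at 1 + k1 r^2 times it, then the intrinsics apply), "position" and "attitude" of the camera in the world; the wrist camera has in their place "tool_from_camera" (4x4, takes a point from camera to tool coordinates, whose origin is the TCP and whose axes are the flange's). Camera axes: x right, y down, z forward; pixel columns grow to the right and rows downward; lengths in mm; the calibration is good to about 2 mm. A picture is of the moment at which its call begins: read the wrist's pose just before it. There is no depth.
- finish_job(): hands the job in; it is judged then, once.
Trained networks look in a picture, given as the dict that the camera call returned (one of the last four; its "shot" number tells which), for a name from the list of things; names that differ only in an ending like _2 or _b are one class to them, and where a whole thing is asked for, a point or a joint stands for the part that bears it (a point fixed in the world has none). Each returns a list of dicts, best first, with "confidence" (0 to 1); they miss things now and then, are a little off and sometimes report something else, mostly with a low value. They report only what shows in the picture. A call takes as long as a camera call. They do not tell look-alikes from the thing itself.
- boxes_of(picture, name): "position" ([column, row] in pixels, amid what is visible of it).
The state is a dict: "time_s": time; "joints": joint angles; "dq": joint speeds; "tau": joint torques, N m; "eef_pos": TCP position; "ee_rot": TCP orientation; "force": force on the tool from outside, world axes, zero at the start; "wrist_torque": the same for the moment, N m; "grip_width": opening from 0.0 (shut) to 1.0 (fully open); "grip_force": force on a finger pad.
Only numpy, scipy, OpenCV 4.12 (cv2) and the standard library are available. Lean on these libraries where they do the work, as an engineer would, in place of code of your own. Each camera call takes 0.05 s, during which the arm holds its last target. There are 200 camera calls.

## Task

Lock the capsule tray: with your fingertips, push one of the black posts round to turn the yellow disc until its slot lines up with the steel bar, then push the bar by its red head plate through the slot and the tray's ear, fully home, until the plate meets the guide. Push only: do not lift the bar, leave the jar, the tamper and the cup where they stand, and let go of everything at the end.

Things in the scene. Friction and masses are not known exactly. Their poses are not given: they have to be found in the camera images.
- lock_base: Fixed lock: a dark steel rail plate (x -60 to 60, y -265 to 90 mm, top face z 20) bolted to a white tray of orange and green capsules (x 65 to 265, y -95 to 155, up to 42 mm high). Origin on the table under the disc's axis, z up. The bar slides on the plate along +y of this body, on the line x = 0, through the guide, the disc and the tray's ear. Does not move.
- guide_mouth (a point): Fixed aluminium guide, a tunnel that holds the bar's front: this point is the middle of its end face towards the head plate (y -100 mm in lock_base, 28 mm above the table). It is 35 mm wide, 50 mm long along the bar, top 40.5 mm above the table; opening 19 mm wide, 15.5 mm high.
- tray_ear (a point): Middle of the tray's aluminium ear, a fixed tunnel of the same section beyond the disc, y 50 to 70 mm in lock_base. The bar's nose ends in it.
- disc (a joint): Angle of the yellow slotted disc about its vertical axis (rad, counter-clockwise from above positive). At 0, and equally at pi, the slot lies along the bar's path. Turns either way, stays where it is left (dry friction, 4 to 5 N at a post). Starts between 0.6 and 2.5. The bar enters only within about 0.15 rad of the path; its tapered nose then straightens the disc.
- disc_center (a point): Centre of the yellow disc's top plane, on its axis, 40.5 mm above the table. The disc is 90 mm across: two D-shaped halves, 20 mm thick, 22 mm apart; the channel between them is the slot, with a black floor. This point's y axis lies along the slot.
- post_a (a point): Top centre of one black round finger post on the disc, 14 mm in diameter, standing 30 mm above the disc's top, 28 mm from the axis, square to the slot (on the disc's +x side). The post turns with the disc: seen from the axis it stands at the angle of joint disc, counted from lock_base's x axis.
- post_b (a point): Top centre of the other, equal post, opposite post_a (28 mm from the axis). Either one may be pushed.
- bar_head (a point): Centre of the bar's upright red head plate, 44 mm wide, 14 mm thick along the bar, 45 mm high, bottom on the rail plate. The bar is loose, held in the guide, about 0.3 kg, slides easily. At first this point is at y -225 to -245 mm in lock_base; fully home, the plate against the guide, at y -107. Its y axis points along the bar to the nose.
- bar_nose (a point): Tip of the steel bar, 175 mm ahead of bar_head along the bar. The bar is 16 mm wide and 14 mm high; over its last 14 mm it tapers to 8 mm wide. This point is at half its height.
- pill_jar_mid (a point): Centre of an amber pill jar with white cap, 56 mm in diameter, 85 mm high, upright; not to be disturbed.
- tamper_mid (a point): Centre of a steel hand tamper, 52 mm across the foot, 72 mm high, upright; not to be disturbed.
- steel_cup_mid (a point): Centre of an open steel cup, 68 mm across the rim, 55 mm high, upright; not to be disturbed.
Not all that is in view belongs to the job. There is more than one size of the part that bears bar_head; the job needs the smallest.

How it is judged:
By the outcome, as a careful person would: the job done as asked, in the order asked, and still so for the second after the job is handed in, with the robot touching nothing.
It also fails if it takes over 45 s, if anything falls off the work surface, if the arm or the gripper's body presses on something with over 40 N, if the wrist force passes 120 N, or if a joint passes its speed limit or range.

## Working session

There is one attempt and no reset: what is moved stays moved. The work goes in short steps, Python scripts to look and compute and a tool call to move; the robot and the scene stay as the last step left them, time stands still between calls to the robot, and variables do not carry over. Pictures are saved under pics/ and viewed, at most 10 in all, crops included, and the job is handed in when it is done.

Besides the shell and the picture viewer there is one more tool, called after "Request:" as name(argument=value, ...) on one line, values as JSON. drive_tool: Moves the arm, as the interface text tells. Shifts and turns lie within -1 to 1; 1 stands for 0.1 m of shift or pi/4 rad of turn. Its arguments: {"type":"object","properties":{"commands":{"type":"string"},"force":{"type":"number"}},"required":["commands"]}

```bash
mkdir -p pics; ls; cat > h.py <<'E'
import numpy as np, cv2, json
from scipy.spatial.transform import Rotation as R
from rig import *
def cam(p, st=None):
    f=210/np.tan(np.radians(p["fov_y"])/2)
    if "tool_from_camera" in p:
        q=st["ee_rot"]; T=np.eye(4); T[:3,:3]=R.from_quat([q[1],q[2],q[3],q[0]]).as_matrix(); T[:3,3]=st["eef_pos"]
        T=T@np.array(p["tool_from_camera"])
    else:
        a=np.array(p["attitude"],float); T=np.eye(4)
        T[:3,:3]=a if a.shape==(3,3) else R.from_quat([a[1],a[2],a[3],a[0]]).as_matrix(); T[:3,3]=p["position"]
    return f,T
def on_z(p,uv,z,st=None):
    f,T=cam(p,st); d=np.array([(uv[0]-p["cx"])/f,(uv[1]-p["cy"])/f]); s=d.copy()
    for _ in range(20): s=d/(1+p["k1"]*(s@s))
    r=T[:3,:3]@np.r_[s,1]; return T[:3,3]+r*(z-T[2,3])/r[2]
def proj(p,X,st=None):
    f,T=cam(p,st); c=T[:3,:3].T@(np.array(X,float)-T[:3,3]); s=c[:2]/c[2]; s=s*(1+p["k1"]*(s@s)); return s*f+[p["cx"],p["cy"]]
E
python3 - <<'E'
from h import *
Z={"disc_center":40.5,"post_a":70.5,"guide_mouth":28,"tray_ear":28,"bar_head":42,"bar_nose":28,"pill_jar_mid":42,"tamper_mid":36,"steel_cup_mid":27}
for n in ["scene","side","wrist"]:
    st=sense(); p=capture(n); cv2.imwrite(f"pics/{n}0.png",p["pixels"])
    print(n,p["fov_y"],p["k1"],p.get("position"),p.get("attitude"))
    for k,z in Z.items():
        for b in boxes_of(p,k)[:4]:
            print(k,round(b["confidence"],2),np.round(b["position"]),np.round(on_z(p,b["position"],z,st)[:2]))
E
```

```text
pics
scene 42.186768723778165 0.06279142758665761 [1229.30181176 1035.83146257  881.98726622] [-0.12030927  0.24089277  0.84579417 -0.46057419]
disc_center 0.89 [318. 240.] [556. 134.]
disc_center 0.35 [285. 267.] [685. 179.]
post_a 0.62 [318. 244.] [589. 180.]
guide_mouth 0.91 [288. 269.] [674. 176.]
tray_ear 0.97 [287. 267.] [673. 170.]
tray_ear 0.74 [318. 242.] [550. 129.]
bar_head 0.82 [163. 207.] [ 834. -226.]
bar_head 0.59 [264. 206.] [594. -74.]
bar_head 0.58 [305. 166.] [ 366. -202.]
bar_nose 0.76 [164. 208.] [ 827. -243.]
bar_nose 0.68 [306. 166.] [ 350. -220.]
bar_nose 0.63 [263. 210.] [593. -79.]
bar_nose 0.28 [318. 243.] [552. 131.]
pill_jar_mid 0.62 [228. 232.] [735. -20.]
pill_jar_mid 0.33 [286. 266.] [683. 179.]
tamper_mid 0.64 [352. 216.] [413.  92.]
tamper_mid 0.17 [387. 241.] [407. 228.]
steel_cup_mid 0.85 [389. 240.] [392. 220.]
side 50.47037659168035 -0.14590277134549573 [ 303.2892487  -753.29136623  910.5217229 ] [-0.34719089  0.92172703 -0.15979507  0.06590379]
disc_center 0.82 [256. 168.] [549. 122.]
post_a 0.82 [254. 169.] [534.  91.]
guide_mouth 0.95 [288. 16
[... 393 characters left out ...]
] [739. -13.]
tamper_mid 0.73 [209. 196.] [400.  68.]
steel_cup_mid 0.72 [196. 164.] [396. 213.]
wrist 61.150495813997324 -0.01854262100641789 None None
disc_center 0.83 [308.  38.] [552. 126.]
disc_center 0.5 [362.  84.] [601.  89.]
post_a 0.74 [308.  40.] [550. 121.]
guide_mouth 0.61 [361.  84.] [603.  90.]
tray_ear 0.9 [361.  87.] [603.  87.]
bar_head 0.89 [ 91. 328.] [ 320. -165.]
bar_head 0.8 [493. 308.] [ 761. -139.]
bar_head 0.61 [306.  41.] [551. 124.]
bar_head 0.6 [330. 251.] [580. -71.]
bar_nose 0.79 [492. 309.] [ 770. -150.]
bar_nose 0.74 [ 91. 328.] [ 312. -175.]
bar_nose 0.56 [328. 245.] [580. -71.]
pill_jar_mid 0.76 [498. 205.] [743. -22.]
tamper_mid 0.7 [143.  97.] [404.  78.]
```

```bash
python3 - <<'E'
import cv2
a=cv2.imread("pics/scene0.png");b=cv2.imread("pics/wrist0.png")
cv2.imwrite("pics/scene0b.png",cv2.resize(a[130:340,130:410],(800,600),interpolation=cv2.INTER_CUBIC))
cv2.imwrite("pics/wrist0b.png",cv2.resize(b,(800,600),interpolation=cv2.INTER_CUBIC))
E
```

```text
(no output)
```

View pics/scene0b.png

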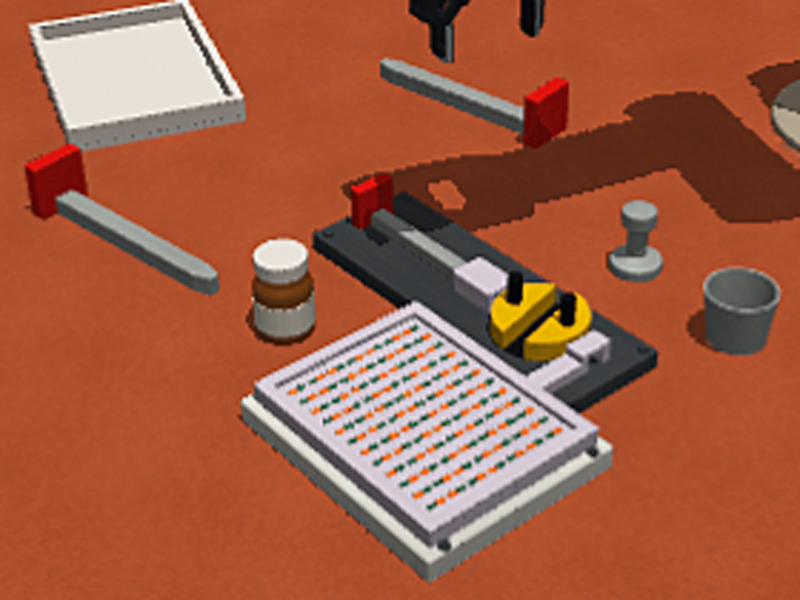

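View pics/wrist0b.png

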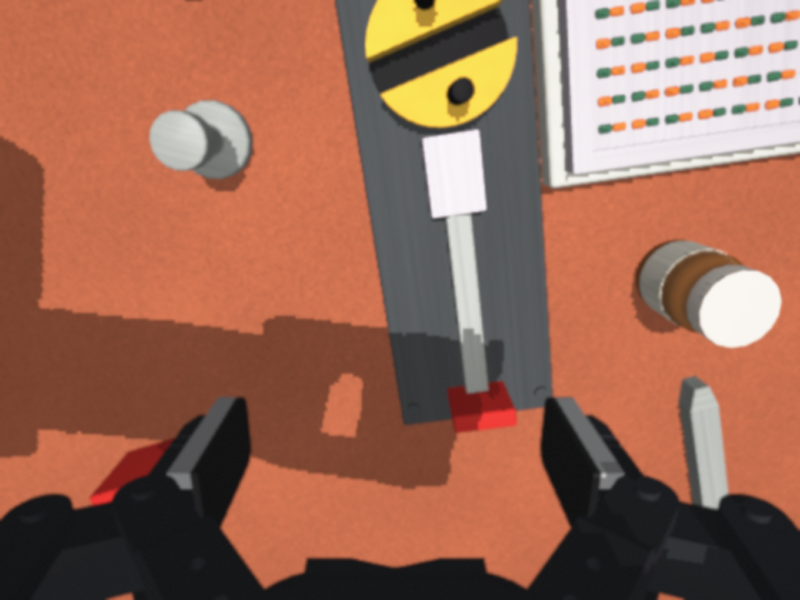

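The wrist picture (800 px wide) shows the small bar on the plate with its head top at about (481,400), the guide top at (455,174), the near post top at (462,88) and the far post top at (425,0). The slot lies nearly across the path. The two larger bars and the empty tray are decoys.

```bash
python3 - <<'E'
from h import *
st=sense(); p=capture("wrist"); k=1.42857
f=lambda u,z: on_z(p,np.array(u)/k,z,st)[:2]
G=[f(u,40.5) for u in [(423,138),(479,130),(486,210),(432,217)]]
print("guide",np.round(G),np.mean(G,0))
H=[f(u,65) for u in [(448,390),(508,384),(516,408),(453,416)]]
print("head",np.round(H),np.mean(H,0))
pa=f((462,88),70.5);pb=f((425,1),70.5); print("posts",pa,pb,np.linalg.norm(pa-pb))
# disc yellow contour circle fit
hsv=cv2.cvtColor(p["pixels"],cv2.COLOR_BGR2HSV)
m=cv2.inRange(hsv,(22,120,120),(35,255,255)); ys,xs=np.nonzero(m)
P=np.array([f((x*k,y*k),40.5) for x,y in zip(xs,ys)],np.float32)
print("disc",cv2.minEnclosingCircle(P), len(P))
g=np.mean(G,0);h=np.mean(H,0); d=g-h; print("dir deg",np.degrees(np.arctan2(d[1],d[0])),np.linalg.norm(d))
print("slot", [f(u,40.5) for u in [(370,62),(500,8),(380,93),(516,40)]])
# edge of rail plate (z20)
print("rail", [f(u,20) for u in [(404,423),(552,405)]])
E
```

```text
guide [[543.  79.]
 [578.  83.]
 [585.  34.]
 [550.  29.]] [563.88493742  56.23178958]
head [[ 561.  -84.]
 [ 602.  -79.]
 [ 609.  -98.]
 [ 566. -104.]] [584.36277923 -91.28196165]
posts [562.62932634 105.06634802] [541.44563466 147.85427049] 47.744686646857474
disc ((552.2119140625, 129.96397399902344), 44.716880798339844) 4197
dir deg 97.90328379258231 148.92833447158122
slot [array([510.62882025, 122.06752997]), array([586.8159381, 151.0847189]), array([516.46466157, 104.73038751]), array([597.32570055, 134.16068053])]
rail [array([ 532.69764183, -137.06162638]), array([ 648.92627376, -121.12420937])]
```

Request:
drive_tool(commands="0.05 0.15 -0.2 0 0 -0.138 0;0.05 0.15 -0.2 0 0 -0.138 0;0.05 0.15 -0.2 0 0 -0.138 0;0.05 0.15 -0.2 0 0 -0.138 0;0.05 0.18 -0.2 0 0 -0.138 0;0 0 0 0 0 0 0;0 0 0 0 0 0 0;0 0 0 0 0 0 0;0 0 0 0 0 0 0", force=60)

```text
time_s: 2.3
eef_pos: [550.5, 77.2, 149.5]
ee_rot: [0.001, 0.87, 0.492, 0.001]
force: [-0.2, 0.3, 0.3]
grip_width: 0.006
grip_force: 0.0
```

```bash
python3 - <<'E'
from h import *
st=sense(); p=capture("wrist"); print(tips_ahead if not callable(tips_ahead) else tips_ahead(), st["eef_pos"],st["grip_width"])
q=st["ee_rot"]; print(R.from_quat([q[1],q[2],q[3],q[0]]).as_matrix().round(3))
im=cv2.resize(p["pixels"],(800,600),interpolation=cv2.INTER_CUBIC)
for X in [(553,130,40.5),(562.6,104,70.5),(543.4,156.3,70.5)]:
    c=proj(p,X,st)*1.4286; print(c); cv2.circle(im,tuple(int(v) for v in c),5,(255,0,255),1)
cv2.imwrite("pics/w1.png",im)
E
```

```text
17.0 [550.46854531  77.21124749 149.54993306] 0.006048047448119827
[[ 0.515  0.857  0.002]
 [ 0.857 -0.515 -0.   ]
 [ 0.001  0.002 -1.   ]]
[338.82249326 212.78663115]
[385.15686491 265.33225257]
[273.91256586 178.74589326]
```

View pics/w1.png

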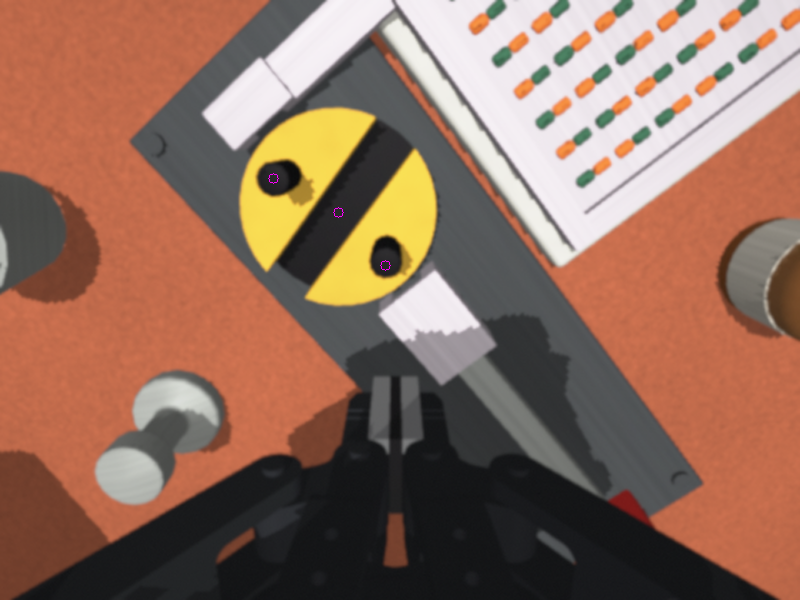

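The drawn points land on the disc's centre (339,213) and within a few mm of the post tops, (385,265) and (274,179). The closed fingers face the near post. Next I lower and push.

Request:
drive_tool(commands="0 0 -0.2 0 0 0 0;0 0 -0.2 0 0 0 0;0 0 -0.2 0 0 0 0;0 0 -0.22 0 0 0 0;0 0 0 0 0 0 0;0.02 0.034 0 0 0 0 0;0.02 0.034 0 0 0 0 0;0.02 0.034 0 0 0 0 0;0.02 0.034 0 0 0 0 0;0.02 0.034 0 0 0 0 0;0.02 0.034 0 0 0 0 0;0.02 0.034 0 0 0 0 0;0.02 0.034 0 0 0 0 0;0.02 0.034 0 0 0 0 0;0 0 0 0 0 0 0;0 0 0 0 0 0 0")

```text
time_s: 3.68
eef_pos: [568.9, 108.6, 67.6]
ee_rot: [0.001, 0.87, 0.492, 0.001]
force: [-0.3, -0.7, 0.4]
grip_width: 0.001
grip_force: 0.7
```

```bash
cat > m.py <<'E'
from h import *
def rect(n,tag):
    st=sense(); p=capture(n)
    # rectify to top-down at z=40.5, 5 px/mm about disc
    xs,ys=np.meshgrid(np.arange(480,640,.27),np.arange(190,70,-.27))
    mp=np.array([proj(p,(x,y,40.5),st) for x,y in zip(xs.ravel(),ys.ravel())],np.float32).reshape(*xs.shape,2)
    im=cv2.remap(p["pixels"],mp[...,0],mp[...,1],cv2.INTER_CUBIC); cv2.imwrite(f"pics/{tag}.png",im); return im
def slot(im):
    hsv=cv2.cvtColor(im,cv2.COLOR_BGR2HSV); return cv2.inRange(hsv,(22,100,100),(36,255,255))
E
python3 -c "
from m import *
a=rect('scene','s2');b=rect('side','d2');cv2.imwrite('pics/b2.png',cv2.resize(np.vstack([a,b]),(396,594)))"
```

```text
(no output)
```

View pics/b2.png

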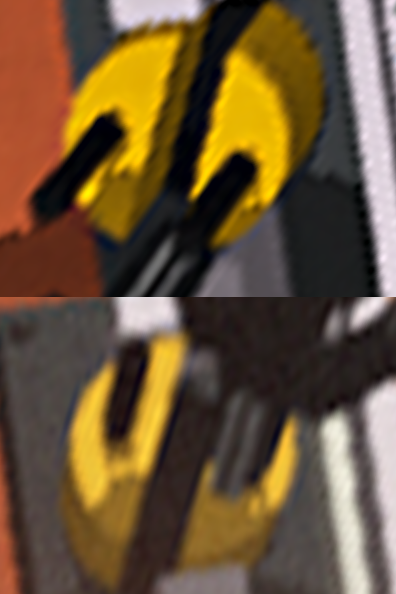

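The rectified views show the slot turned to roughly 70° in the world frame; it needs about 98°. I push about 10 mm more and look through the wrist camera.

Request:
drive_tool(commands="0.018 0.03 0 0 0 0 0;0.018 0.03 0 0 0 0 0;0.018 0.03 0 0 0 0 0;0 0 0 0 0 0 0;0 0 0 0 0 0 0")

```text
time_s: 4.2
eef_pos: [572.6, 117.8, 66.4]
ee_rot: [-0.0, 0.87, 0.492, -0.001]
force: [-4.5, -2.1, 2.8]
grip_width: -0.0
grip_force: 2.2
```

```bash
python3 -c "
from m import *
a=rect('scene','s3');b=rect('wrist','w3');cv2.imwrite('pics/b3.png',cv2.resize(np.vstack([a,b]),(396,594)))"
```

```text
(no output)
```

View pics/b3.png

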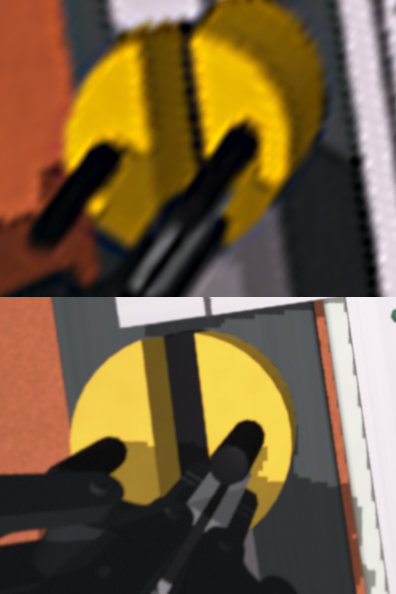

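The wrist view, rectified, shows the slot edges at about 96–98°, against a path of 97.9°, so it is aligned. I back off, rise and check from above.

Request:
drive_tool(commands="-0.025 -0.042 0 0 0 0 0;-0.05 -0.083 0 0 0 0 0;-0.05 -0.083 0 0 0 0 0;0 0 0.2 0 0 0 0;0 0 0.3 0 0 0.144 0;0 -0.2 0.3 0 0 0.144 0;0.05 -0.3 0 0 0 0.144 0;0.05 -0.3 0 0 0 0.144 0;0.05 -0.1 0 0 0 0.144 0;0 0 0 0 0 0.144 0;0 0 0 0 0 0 0;0 0 0 0 0 0 0")

```text
time_s: 5.3
eef_pos: [575.5, 6.4, 146.3]
ee_rot: [-0.0, 0.659, 0.752, 0.0]
force: [-0.4, 0.0, -0.5]
grip_width: 0.004
grip_force: 0.0
```

```bash
python3 -c "
from m import *
st=sense();p=capture('wrist');print(st['eef_pos'])
cv2.imwrite('pics/w4.png',cv2.resize(p['pixels'],(800,600)))
def top(y,x=0,z=40.5):
    c,s=np.cos(.137),np.sin(.137); return (553+c*x-s*y,130+s*x+c*y,z)
im=cv2.resize(p['pixels'],(800,600),interpolation=cv2.INTER_CUBIC)
for x in(-11,11): cv2.line(im,*[tuple(int(v) for v in proj(p,top(y,x),st)*1.4286) for y in(-44,44)],(255,0,255),1)
for y in(-219,-233):
  for x in (-22,22): cv2.circle(im,tuple(int(v) for v in proj(p,top(y,x,65),st)*1.4286),4,(255,255,0),1)
cv2.imwrite('pics/w4.png',im)"
```

```text
[575.51245663   6.42540355 146.26186409]
```

View pics/w4.png

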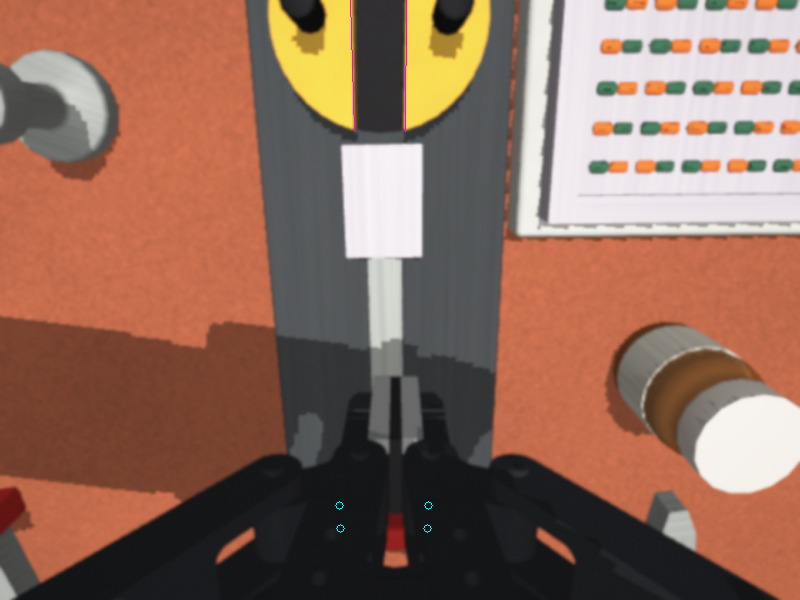

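The disc slot lies exactly on the drawn path lines (354–406 px). The head shows under the gripper at about (395,535). Next I go behind the head and push.

Request:
drive_tool(commands="0.03 -0.298 0 0 0 0 0;0.03 -0.298 0 0 0 0 0;0.03 -0.298 0 0 0 0 0;0.03 -0.298 0 0 0 0 0;0.032 -0.298 0 0 0 0 0;0 0 0 0 0 0 0;0 0 -0.25 0 0 0 0;0 0 -0.25 0 0 0 0;0 0 -0.25 0 0 0 0;0 0 -0.24 0 0 0 0;0 0 0 0 0 0 0;-0.0055 0.04 0 0 0 0 0;-0.0055 0.04 0 0 0 0 0;-0.0055 0.04 0 0 0 0 0;-0.0055 0.04 0 0 0 0 0;-0.0055 0.04 0 0 0 0 0;-0.0055 0.04 0 0 0 0 0;0 0 0 0 0 0 0")

```text
time_s: 6.85
eef_pos: [588.3, -117.9, 48.3]
ee_rot: [0.001, 0.657, 0.754, 0.0]
force: [-0.3, -0.7, -0.1]
grip_width: 0.003
grip_force: 0.6
```

```bash
python3 -c "
from m import *
st=sense();p=capture('side');f=proj(p,st['eef_pos']);print(f)
x,y=int(f[0]),int(f[1]);im=p['pixels'][max(0,y-90):y+60,max(0,x-100):x+100]
cv2.imwrite('pics/d5.png',cv2.resize(im,(800,600),interpolation=cv2.INTER_CUBIC))"
```

```text
[299.97765342 225.80457896]
```

View pics/d5.png

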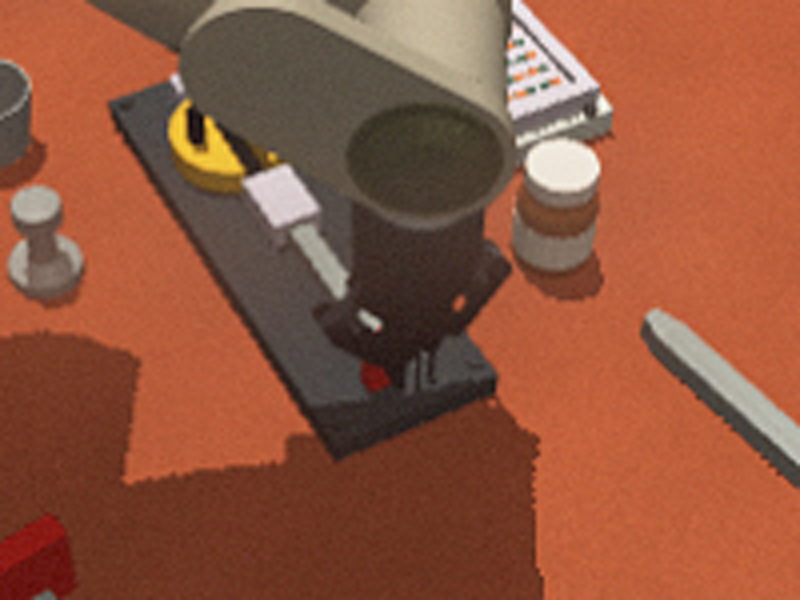

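The fingertips stand just behind the red head plate at (380,375), in line with the bar. Now I push.

Request:
drive_tool(commands="-0.008 0.05 0 0 0 0 0;-0.008 0.06 0 0 0 0 0;-0.008 0.06 0 0 0 0 0;-0.008 0.06 0 0 0 0 0;-0.008 0.06 0 0 0 0 0;-0.008 0.06 0 0 0 0 0;-0.008 0.06 0 0 0 0 0;-0.008 0.06 0 0 0 0 0;-0.008 0.06 0 0 0 0 0;-0.008 0.06 0 0 0 0 0;-0.008 0.06 0 0 0 0 0;-0.008 0.06 0 0 0 0 0;-0.008 0.06 0 0 0 0 0;-0.008 0.06 0 0 0 0 0;-0.008 0.06 0 0 0 0 0;-0.008 0.06 0 0 0 0 0;-0.008 0.06 0 0 0 0 0;-0.008 0.06 0 0 0 0 0;0 0 0 0 0 0 0")

```text
time_s: 8.48
eef_pos: [573.2, -10.3, 47.4]
ee_rot: [-0.0, 0.657, 0.754, 0.0]
force: [0.1, 0.4, 0.6]
grip_width: -0.003
grip_force: 0.0
```

Request:
drive_tool(commands="-0.004 0.03 0 0 0 0 0;-0.004 0.03 0 0 0 0 0;-0.004 0.03 0 0 0 0 0;-0.004 0.03 0 0 0 0 0;-0.003 0.02 0 0 0 0 0;-0.003 0.02 0 0 0 0 0;0 0 0 0 0 0 0;0 0 0 0 0 0 0")

```text
time_s: 9.15
eef_pos: [571.0, 5.0, 47.1]
ee_rot: [-0.0, 0.657, 0.754, -0.0]
force: [-0.3, -1.3, 1.9]
grip_width: 0.0
grip_force: 1.0
```

Request:
drive_tool(commands="-0.002 0.015 0 0 0 0 0;-0.002 0.015 0 0 0 0 0;0 0 0 0 0 0 0;0 0 0 0 0 0 0")

```text
time_s: 9.48
eef_pos: [570.7, 7.2, 47.2]
ee_rot: [0.0, 0.657, 0.754, -0.0]
force: [-0.3, -7.5, 1.8]
grip_width: 0.001
grip_force: 3.7
```

Request:
drive_tool(commands="-0.002 0.015 0 0 0 0 0;-0.002 0.015 0 0 0 0 0;0 0 0 0 0 0 0;0 0 0 0 0 0 0")

```text
time_s: 9.82
eef_pos: [570.7, 7.3, 47.2]
ee_rot: [0.002, 0.657, 0.754, -0.002]
force: [-0.3, -24.6, -0.5]
grip_width: -0.005
grip_force: 12.1
```

```bash
python3 -c "
from m import *
st=sense();p=capture('wrist');q=capture('scene')
f=proj(q,(568,25,45));x,y=int(f[0]),int(f[1]);b=cv2.resize(q['pixels'][y-50:y+70,x-60:x+100],(800,600),interpolation=cv2.INTER_CUBIC)
a=cv2.resize(p['pixels'],(800,600))
cv2.imwrite('pics/b6.png',cv2.resize(np.hstack([a,b]),(800,300),interpolation=cv2.INTER_AREA))"
```

```text
(no output)
```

View pics/b6.png

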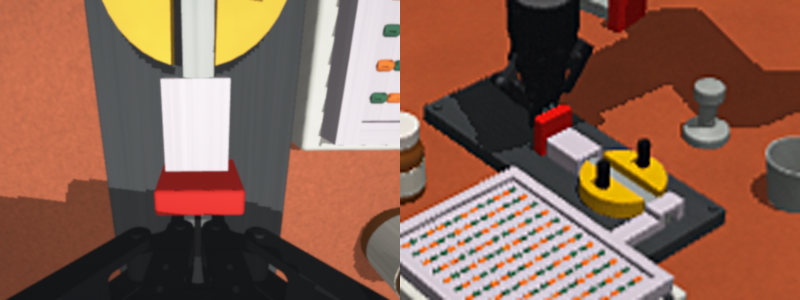

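The plate meets the guide: there is no gap at (200,170), and the stop is hard at 25 N. The bar runs through the slot into the ear. I back off, rise and hand in.

Request:
drive_tool(commands="0.004 -0.03 0 0 0 0 0;0.011 -0.08 0 0 0 0 0;0.027 -0.2 0 0 0 0 0;0.027 -0.2 0 0 0 0 0;0 0 0.3 0 0 0 0;0 0 0.4 0 0 0 0;0 0 0.4 0 0 0 0;0 0 0 0 0 0 0;0 0 0 0 0 0 0;0 0 0 0 0 0 0")

```text
time_s: 10.75
eef_pos: [576.9, -39.8, 156.4]
ee_rot: [-0.001, 0.657, 0.754, -0.0]
force: [0.2, 0.6, -0.5]
grip_width: -0.002
grip_force: 0.0
```

```bash
python3 -c "
from m import *
st=sense();p=capture('wrist');print(st['eef_pos'],st['force'])
cv2.imwrite('pics/w7.png',cv2.resize(p['pixels'],(800,600)))"
```

```text
[576.85630546 -39.83100845 156.42139226] [ 0.24848959  0.55241939 -0.51898775]
```

View pics/w7.png

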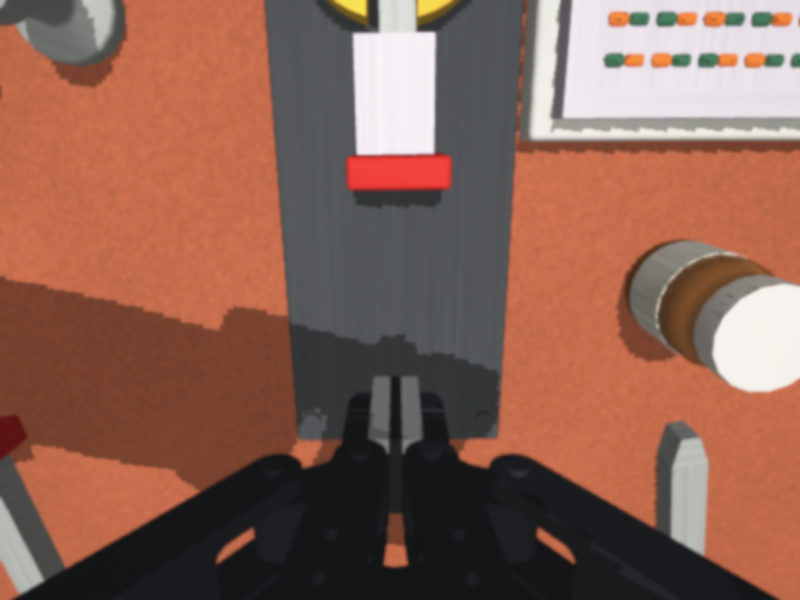

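The head plate at (399,172) sits flush against the guide and the robot is clear of everything.

```bash
python3 -c "
from rig import *
print(finish_job())"
```

```text
the job is handed in; nothing more can be done
None
```

The tray is locked and the job handed in at about 11 s: I turned the disc into line by one post and pushed the bar through the slot and ear until its plate met the guide, leaving the jar, tamper and cup alone and the gripper clear.

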